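Free the bone stuck in the kennel's bone slide

ROBOT

A 6-joint arm with a two-finger parallel gripper is mounted at the origin on the work surface. World frame = base frame: x ahead of the robot, y to its left, z up, the work surface at z = 0. Lengths are in mm, angles in rad, forces in N, time in s.
With the tool pointing down it reaches from about 300 to 775 mm from the base axis. Payload 14.6 kg.
Tool frame: the origin (TCP) lies midway between the tips of the shut fingers; the grasp point (between the pads) lies 19 mm behind it; z points along the fingers, y is the line along which they close (so a half turn about z gives the same grasp; the last joint's range is limited). The gripper opens to 94 mm and grips with 3 to 60 N. Pads are 16 mm wide; open, the fingers measure 119 mm over their backs; the gripper's body (75 mm by 177 mm) begins 78 mm behind the grasp point.
Start: joints at [1.077, 0.3, 1.521, -0, 1.321, -0.067], TCP at [227.674, 500.653, 205.446] pointing down, gripper open.
Joint ranges: [-3.03, 3.03], [-0.79, 2.21], [0.23, 2.52], [-1.04, 4.18], [0, 3.07], [-2.55, 2.55]. Speed limits (rad/s): [2.22, 2.22, 2.57, 3.14, 3.14, 3.14].

INTERFACE

Orientations are given as [roll, pitch, yaw] about the fixed x, y, z axes, in that order (R = Rz(yaw) Ry(pitch) Rx(roll)).
In Python, from cell import manip, camera gives the robot as it stands.
- The arm moves only by the tool move_arm, never from a script. Its arguments are lists of equal length, an entry for each row: "dp": the shift along the world's x, y, z in mm, a list of three; "rotation": the turn, a rotation vector about the world's x, y, z in rad, a list of three; "hand": the opening, from 0 (shut) to 1 (fully open). A call has 1 to 10 rows; each row shifts and turns the commanded pose from where the row before left it; what a row does not reach is not made up. A row lasts 1/8 s, in which the tool goes at most 62.5 mm and 10.7 degrees, less where a joint would pass 70% of its speed; a pose out of reach is approached as far as the arm can. A call with a gripper value outside its range is refused whole. The fingers move at their own pace and stop on an object; "newtons" is the grip in N (left out, the last holds). Time passes only in rows, so rows that do not move let the fingers close. It gives the time, the measured TCP pose, the force, the opening and the grip force at its end, in the units of the state.
- manip.read_state(): the state, without advancing time (a new reading comes with each control period).
- camera(name): name is "scene" or "top"; returns a dict with "image" (384x512x3 uint8, red, green, blue), "fx", "fy", "cx", "cy" (pixels), "R" (3x3) and "t" (3): a world point X has camera coordinates R X + t. Camera axes: x right, y down, z forward; pixel columns grow to the right and rows downward; lengths in mm; the calibration is good to about 2 mm. A picture is of the moment at which its call begins. There is no depth.
- manip.sign_off(): hands the job in; it is judged then, once.
The state is a dict: "clock": time; "joints": joint angles; "qd": joint speeds; "effort": joint torques, N m; "eef_pos": TCP position; "eef_rot": TCP orientation; "wrist_force": force on the tool from outside, world axes, zero at the start; "moment": the same for the moment, N m; "finger_gap": finger opening in mm; "finger_force": force on a finger pad.
Only numpy, scipy, OpenCV 4.12 (cv2) and the standard library are available. Lean on these libraries where they do the work, as an engineer would, in place of code of your own. Each camera call takes 0.05 s, during which the arm holds its last target. There are 200 camera calls.

TASK

The red toy bone has got stuck crosswise in the narrow bone slide on the front of the toy kennel, with its ends caught under the slide's side lips. Push it back up the slide, without ramming it, fully onto the level sill under the eave until it meets the kennel wall, then lift it out from there and lay it in the grey dog bowl without letting it fall from a height. Leave the cat, the garden chair and the trowel where they are and the bowl upright.

Things in the scene. Friction and masses are not known exactly. Their poses are not given: they have to be found in the camera images.
- kennel: Fixed brown toy kennel with green roof; the bone slide runs down from its front wall. Origin on the table under the slide's centre line, in the plane of the front wall; x points into the kennel, y along the wall, z up. House x 0 to 120, y -60 to 180, wall 210 mm high, ridge 250 mm. Shut swing door (look only) beside the slide. Axes of all points below are the kennel's.
- sill (a point): Centre of the top of the level sill at the head of the slide, 125 mm above the table. The sill reaches 55 mm out from the wall (x -55 to 0), is 96 mm wide and open at its sides. The wall behind it stops the bone. Wall and eave keep an upright hand out: the tool must lean back from the wall 30 to 45 degrees to get at a bone lying here.
- crest (a point): Middle of the sill's edge (kennel x = -55, z = 125 mm), where the slide's floor begins: straight, sloping down at 30 degrees towards -x to the foot. Side walls 30 mm high (square to the floor), 8 mm thick, begin at x = -85, 92 mm apart inside, and taper to 58 mm apart at x = -150; from there to the foot they are parallel.
- lips (a point): Point on the floor midway between the lips (kennel x = -140 mm). Two lips, 5 mm thick, on top of the walls from x = -105 to -175 mm overhang the slide 30 mm above its floor and keep the bone from being lifted there. The gap between them, open from above, is 48 mm wide (y -24 to 24).
- foot (a point): Middle of the floor at the slide's open lower end (kennel x = -225, z = 27 mm).
- eave (a point): Underside of the roof's front edge above the slide (kennel x = -30, z = 210 mm), 85 mm above the sill; the eave runs from y = -75 to 195 mm.
- bone: Loose red plastic toy bone, flat, 45 g: 64 mm long (its y), 40 wide (x), 24 thick (z), origin at its middle. Four lobes, radius 11, at x +-9, y +-21; shank 20 wide. Starts across the slide at about kennel x = -135 mm, flat on the slope, ends in the taper under the lips. Pushed at the middle of its lower side it slides up with about 1 N and stays put on the level sill, where its two ends can be gripped.
- bowl: Loose grey plastic dog bowl, round, 144 mm across, 30 mm high, open at the top, wall 4 mm, inner floor 5 mm above the table and about 132 mm across; origin at the centre of its underside, z up.
- cat: Bystander: white ceramic sitting cat, about 50 mm across the base, 79 mm high; origin at the centre of its underside.
- chair: Bystander: blue plastic garden chair, 54 x 54 mm, 94 mm high; origin under its centre; its back is at +x.
- trowel: Bystander: small aluminium trowel with wooden handle lying on the table, 156 mm long (along x), 36 mm wide, 16 mm high; origin on the table under its neck, handle to -x.
Things that resemble listed ones, but are neither listed nor needed, are in the scene too. There is more than one size of the bone; the one meant has the size given above. Of the things shaped like the bowl, the grey one is meant.

How it is judged (in metres and radians):
On the way, in this order (a step that is already met when the one before it is completed fails the run):
1. the bone has been pushed up the slide and lies level on the sill, against the wall (within about 12 mm) (x of bone in the frame of kennel above -0.032 m and z of bone in the frame of kennel between 0.13 and 0.142 m and angle between bone's own z axis and vertical below 0.12 rad and contact force between bone and kennel above 0.05 N), for 0.2 s.
2. the bone is lifted clear of the kennel (contact force between bone and kennel below 0.02 N and z of bone in the frame of kennel above 0.15 m), for 0.1 s.
At the end, for the whole second after the job is handed in: The bone lies at rest inside the bowl, its middle within 45 mm of the bowl's centre and no more than 32 mm above the bowl's underside; the bowl stands upright (within 0.1 rad) on the table; nothing holds the bone; cat, chair and trowel are within 25 mm of where they were (horizontal distance between bone and bowl below 0.045 m and z of bone in the frame of bowl below 0.032 m and angle between bowl's own z axis and vertical below 0.1 rad and height (world z) of bowl below 0.01 m and linear speed of bone below 0.02 m/s and contact force between bone and the fingers below 0.05 N and distance of each of cat, chair, trowel from where it was at the start of the episode below 0.025 m); the robot touches nothing.
It fails at once if the bone is rammed: pressed against the kennel with more than 45 N (contact force between bone and kennel above 45 N).
It fails at once if the bone falls freely or is flung (faster than 0.9 m/s while not in the fingers; a fall of about 40 mm) (contact force between bone and the fingers below 0.05 N and linear speed of bone above 0.9 m/s).
It fails at once if the cat, chair or trowel is moved by more than 25 mm or knocked over (distance of any of cat, chair, trowel from where it was at the start of the episode above 0.025 m or angle between any of cat, chair's own z axis and vertical above 0.5 rad).
It also fails if it takes over 64 s, if anything falls off the work surface, if the arm or the gripper's body presses on something with over 40 N, if the wrist force passes 120 N, or if a joint passes its speed limit or range.

## Working session

There is one attempt and no reset: what is moved stays moved. The work goes in short steps, Python scripts to look and compute and a tool call to move; the robot and the scene stay as the last step left them, time stands still between calls to the robot, and variables do not carry over. Pictures are saved under pics/ and viewed, at most 14 in all, crops included, and the job is handed in when it is done.

Besides the shell and the picture viewer there is one more tool, called after ">>>" by a JSON object that holds its "fn" and its "kwargs". move_arm: Moves the arm, as the interface text tells. Its arguments: {"type":"object","properties":{"dp":{"type":"array","items":{"type":"array","items":{"type":"number"}}},"rotation":{"type":"array","items":{"type":"array","items":{"type":"number"}}},"hand":{"type":"array","items":{"type":"number"}},"newtons":{"type":"number"}},"required":["dp","rotation","hand"]}

```bash
mkdir -p pics
python3 - <<'E'
from cell import manip, camera
import cv2,numpy as np,pickle
for n in("scene","top"):
    c=camera(n); pickle.dump(c,open(f"{n}.pkl","wb"))
    cv2.imwrite(f"pics/{n}0.png",cv2.resize(c["image"][:,:,::-1],(768,576),interpolation=cv2.INTER_CUBIC))
    print(n,c["fx"],c["fy"],c["cx"],c["cy"],np.round(c["R"],3).tolist(),np.round(c["t"],1))
print(manip.read_state())
E
```

```text
scene 441.07845750394694 441.07845750394694 259.4606045565887 191.29423985111373 [[-0.716, 0.698, -0.02], [0.473, 0.463, -0.75], [-0.514, -0.546, -0.662]] [ 414.9 -152.4 1612.4]
top 348.08128934753745 348.08128934753745 253.16341427513595 196.64931582378114 [[0.014, -1.0, -0.004], [-0.987, -0.013, -0.161], [0.161, 0.006, -0.987]] [ -19.2  579.2 1288.3]
{'clock': 0.1, 'joints': array([ 1.07739885e+00,  3.00426747e-01,  1.52148879e+00, -2.57125997e-06,
        1.32070525e+00, -6.66099712e-02]), 'qd': array([ 4.32205981e-04, -1.16053145e-03, -2.91212946e-03,  2.36492247e-03,
        3.48262500e-04, -6.49181339e-05]), 'effort': array([-1.42441348e-05, -5.32646763e+01, -3.53279650e+01,  7.08008045e-02,
        2.36168504e-02, -3.08263179e-05]), 'eef_pos': array([227.57316315, 500.46267983, 204.94970027]), 'eef_rot': array([-3.14056664e+00, -6.59481534e-05,  2.71480575e+00]), 'wrist_force': array([-0.46845851,  0.03165373, -0.13953349]), 'moment': array([-0.00102471,  0.05551063, -0.00084034]), 'finger_force': 0.0, 'finger_gap': 93.79326211881487}
```

View pics/scene0.png

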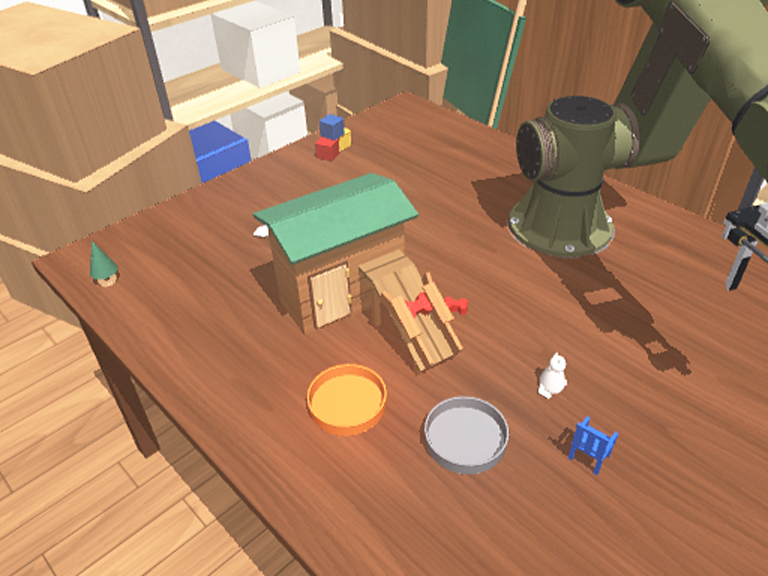

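View pics/top0.png

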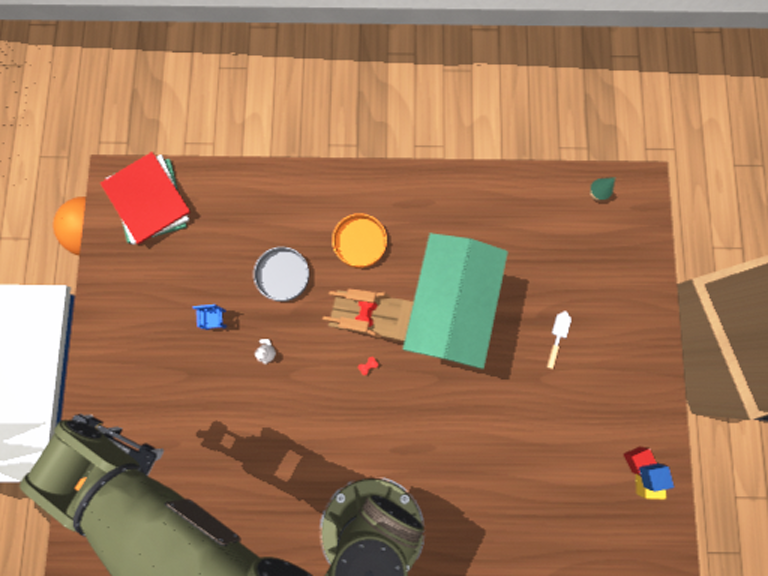

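The scene view shows the kennel with the slide toward the viewer. The red bone is at about (420,304) and a smaller red decoy at (456,304). The grey bowl is at (466,434), the cat at (552,378) and the chair at (594,442). The top view shows the roof corners (428,234), (507,252), (485,368) and (404,350), and the bone at (366,313). The grey bowl is at (282,274) and the trowel at (559,340), behind the kennel.

```bash
cat > h.py <<'E'
import numpy as np,cv2,pickle
def load(n): return pickle.load(open(n+".pkl","rb"))
def ray(c,p,z):
    R=np.array(c["R"]);t=np.array(c["t"]);C=-R.T@t
    d=R.T@np.array([(p[0]-c["cx"])/c["fx"],(p[1]-c["cy"])/c["fy"],1.]);return C+d*(z-C[2])/d[2]
def proj(c,X):
    q=np.atleast_2d(X)@np.array(c["R"]).T+np.array(c["t"]);return np.c_[q[:,0]/q[:,2]*c["fx"]+c["cx"],q[:,1]/q[:,2]*c["fy"]+c["cy"]]
def K2W(P,x,y,a):
    P=np.atleast_2d(np.array(P,float));c,s=np.cos(a),np.sin(a)
    return np.c_[x+c*P[:,0]-s*P[:,1],y+s*P[:,0]+c*P[:,1],P[:,2]]
def blobs(m,mn=15):
    n,l,s,ce=cv2.connectedComponentsWithStats(m.astype(np.uint8));return [(s[i,4],ce[i].round(1).tolist(),s[i,:4].tolist(),l==i) for i in range(1,n) if s[i,4]>=mn]
E
python3 - <<'E'
from h import *
for n,box in(("scene",(160,100,330,260)),("top",(160,145,345,250))):
    c=load(n);im=c["image"];h=cv2.cvtColor(im,cv2.COLOR_RGB2HSV)
    H,S,V=h[...,0],h[...,1],h[...,2]
    print(n)
    g=max(blobs((H>60)&(H<90)&(S>80)),key=lambda b:b[0] if n=='top' or b[1][0]<250 else 0)
    ct=cv2.findContours(g[3].astype(np.uint8),0,1)[0][0]; print("roof",g[:3],cv2.approxPolyDP(cv2.convexHull(ct),3,True)[:,0].tolist())
    for b in blobs(((H<4)|(H>176))&(S>190)&(V>120),6): print("red",b[:3])
    for b in blobs((S<40)&(V>60)&(V<230),200): print("grey",b[:3])
    for b in blobs((S<40)&(V>170),30): print("white",b[:3])
    for b in blobs((H>105)&(H<125)&(S>150),30): print("blue",b[:3])
    x0,y0,x1,y1=box
    cv2.imwrite(f"pics/{n}_c.png",cv2.resize(im[y0:y1,x0:x1,::-1],None,fx=3.6 if n=="scene" else 4,fy=3.6 if n=="scene" else 4,interpolation=cv2.INTER_CUBIC))
E
```

```text
scene
roof (np.int32(2491), [228.3, 145.9], [180, 116, 99, 58]) [[278, 142], [197, 173], [180, 150], [225, 123], [245, 116], [261, 120]]
grey (np.int32(507), [100.6, 35.7], [87, 0, 28, 80])
grey (np.int32(908), [156.3, 32.4], [140, 9, 33, 49])
grey (np.int32(488), [386.4, 73.7], [367, 64, 42, 19])
grey (np.int32(614), [170.4, 85.1], [153, 67, 50, 40])
grey (np.int32(226), [500.7, 126.7], [491, 112, 20, 30])
grey (np.int32(237), [495.5, 171.8], [484, 159, 28, 35])
grey (np.int32(2272), [310.6, 289.6], [283, 265, 56, 51])
white (np.int32(285), [33.7, 2.8], [0, 0, 58, 10])
white (np.int32(4736), [160.3, 28.5], [101, 0, 119, 75])
white (np.int32(126), [224.4, 8.4], [221, 0, 8, 18])
white (np.int32(46), [70.6, 10.9], [65, 7, 15, 8])
white (np.int32(65), [198.1, 52.2], [181, 45, 36, 15])
white (np.int32(1508), [179.1, 82.0], [143, 61, 62, 45])
white (np.int32(55), [174.2, 153.8], [169, 150, 10, 8])
white (np.int32(348), [368.5, 251.1], [359, 235, 19, 31])
white (np.int32(1596), [309.6, 289.7], [283, 265, 56, 46])
blue (np.int32(490), [394.8, 294.8], [379, 278, 33, 38])
top
roof (np.int32(4
[... 408 characters left out ...]
241.8], [33, 191, 15, 102])
grey (np.int32(369), [9.8, 294.0], [0, 283, 31, 24])
grey (np.int32(266), [249.6, 375.1], [233, 363, 34, 21])
white (np.int32(2701), [301.7, 2.4], [0, 0, 512, 8])
white (np.int32(42), [108.8, 109.5], [105, 103, 9, 16])
white (np.int32(30), [86.1, 156.6], [82, 150, 8, 13])
white (np.int32(803), [189.1, 183.5], [172, 167, 34, 33])
white (np.int32(4676), [18.0, 248.3], [0, 190, 44, 132])
white (np.int32(172), [373.9, 217.3], [368, 208, 13, 23])
white (np.int32(111), [175.4, 234.2], [170, 226, 12, 16])
blue (np.int32(121), [43.0, 238.9], [38, 198, 11, 83])
blue (np.int32(217), [139.4, 210.6], [129, 203, 21, 16])
blue (np.int32(280), [437.2, 318.0], [427, 310, 22, 17])
```

View pics/scene_c.png

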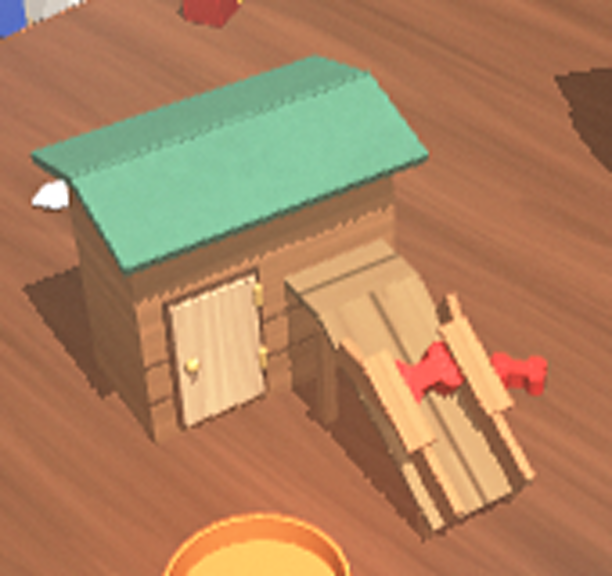

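View pics/top_c.png

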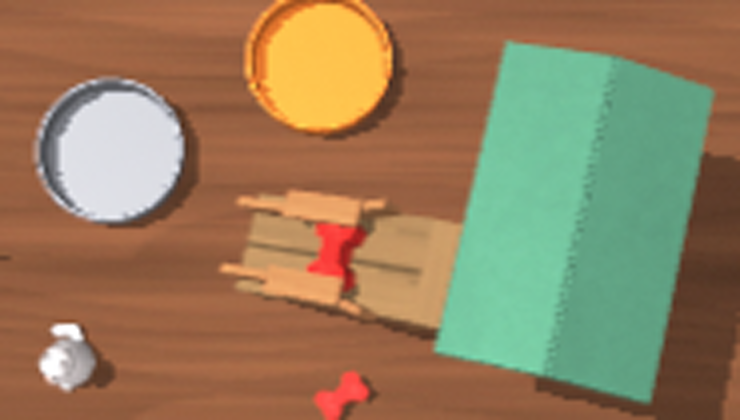

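The scene crop shows the kennel's front bottom corner at (157,440), the eave corners at (127,270) and (427,155), and the sill's back corners at (285,287) and (388,242). The top crop shows the eave corners at (507,40) and (435,352), the ridge ends at (613,57) and (545,377), and the bone at (336,255).

Run:
```python
from h import *
from scipy.optimize import least_squares
s,t=load("scene"),load("top")
S=[((157,440),(0,180,0)),((127,270),(-30,195,210)),((427,155),(-30,-75,210)),((285,287),(0,48,125)),((388,242),(0,-48,125))]
T=[((507,40),(-30,195,213)),((435,352),(-30,-75,213)),((613,57),(60,195,250)),((545,377),(60,-75,250))]
ps=np.array([p for p,_ in S])/3.6+[160,100]-.36; pt=np.array([p for p,_ in T])/4+[160,145]-.4
f=lambda v:np.r_[(proj(s,K2W([q for _,q in S],*v))-ps).ravel(),(proj(t,K2W([q for _,q in T],*v))-pt).ravel()]
r=least_squares(f,[400,-100,-1.7],loss="soft_l1");v=r.x;print("kennel",v,"\nres",f(v).reshape(-1,2).round(1).tolist())
np.save("k.npy",v)
P=[(-225,29,27),(-225,-29,27),(-135,0,90)]
print("foot/bone proj top crop",((proj(t,K2W(P,*v))-[160,145]+.4)*4).round(),"scene",((proj(s,K2W(P,*v))-[160,100]+.4)*3.6).round())
# bone
m=max([b for b in blobs((lambda h:((h[...,0]<5)|(h[...,0]>175))&(h[...,1]>180))(cv2.cvtColor(t["image"],cv2.COLOR_RGB2HSV)),6) if 235<b[1][0]<255 and b[1][1]<215],key=lambda b:b[0])
w=ray(t,m[1],103-12);a=v[2];d=w[:2]-v[:2];print("bone",m[:3],w,"kennel",np.cos(a)*d[0]+np.sin(a)*d[1],-np.sin(a)*d[0]+np.cos(a)*d[1])
# bowl: outer rim ellipse
for c,n,b in((t,"top",(160,158,215,210)),(s,"scene",(275,255,348,320))):
    x0,y0,x1,y1=b;im=c["image"][y0:y1,x0:x1];hs=cv2.cvtColor(im,cv2.COLOR_RGB2HSV)
    g=max(blobs(hs[...,1]<70),key=lambda b:b[0]);ct=cv2.findContours(g[3].astype(np.uint8),0,1)[0][0]
    x,y,w_,h_=cv2.boundingRect(ct);print("bowl",n,(x+x0,y+y0,w_,h_),ray(c,(x+x0+w_/2-.5,y+y0+h_/2-.5),15 if n=="scene" else 28))
print("crest,sill",K2W([(-55,0,125),(0,0,125),(-135,0,79),(-225,0,27)],*v).round(1).tolist())
```

```text
kennel [ 498.95718787 -108.80064325    4.48562923] 
res [[-0.1, 1.2], [-0.1, 2.4], [0.9, 2.5], [-0.0, -2.7], [-1.3, -1.0], [-0.1, 1.1], [-0.4, 0.1], [1.0, -0.0], [0.1, -0.0]]
foot/bone proj top crop [[256. 212.]
 [241. 269.]
 [337. 254.]] scene [[454. 520.]
 [514. 491.]
 [422. 381.]]
bone (np.int32(122), [243.7, 207.3], [237, 201, 14, 17]) [531.97656243  22.85784152  91.        ] kennel -135.71148813109141 2.5744317322470636
bowl top (169, 164, 37, 37) [637.17943788 249.05697705  28.        ]
bowl scene (283, 264, 56, 52) [638.29319394 249.03266783  15.        ]
crest,sill [[511.3, -55.2, 125.0], [499.0, -108.8, 125.0], [529.3, 22.7, 79.0], [549.5, 110.4, 27.0]]
```

```bash
cat >> h.py <<'E'
from scipy.spatial.transform import Rotation as Ro
kv=np.load("k.npy"); TH=np.radians(35)
def target():
    Kz=Ro.from_euler("z",kv[2]).as_matrix()
    z=Kz@[np.sin(TH),0,-np.cos(TH)]
    y=Kz@[0,1,0.]; return Ro.from_matrix(np.c_[np.cross(y,z),y,z])
def W2K(p):
    a=kv[2];d=np.array(p)-[kv[0],kv[1],0];return np.array([np.cos(a)*d[0]+np.sin(a)*d[1],-np.sin(a)*d[0]+np.cos(a)*d[1],d[2]])
def go(st,kp):
    "world shift and turn from the present pose to TCP at kennel point kp"
    p=K2W(kp,*kv)[0]; R0=Ro.from_euler("xyz",st["eef_rot"])
    return (p-st["eef_pos"]).round(1),(target()*R0.inv()).as_rotvec().round(4)
E
python3 - <<'E'
from h import *
from cell import manip
st=manip.read_state();t=load("top")
ax=np.array([np.sin(TH),0,-np.cos(TH)]);s=np.array([-180.7,0,62.8])
dp,rv=go(st,s-70*ax);print("pre",dp,rv,np.degrees(np.linalg.norm(rv)))
D=lambda k:(K2W([k],*kv)-K2W([[0,0,0]],*kv))[0].round(2)
print("insert70",D(70*ax),"upslope10",D([8.66,0,5]),"level10",D([10,0,0]),"y10",D([0,10,0]))
print("chair",ray(t,(139.4,210.6),60),"cat",ray(t,(175,234),40))
E
```

```text
pre [ 321.  -394.1  -84.8] [-0.5914 -0.2932 -1.3248] 84.80579096721227
insert70 [ -9.03 -39.12 -57.34] upslope10 [-1.95 -8.44  5.  ] level10 [-2.25 -9.74  0.  ] y10 [ 9.74 -2.25  0.  ]
chair [518.12354152 417.63050473  60.        ] cat [433.05609184 283.20690327  40.        ]
```

>>> {"fn": "move_arm", "kwargs": {"dp": [[32,-39.4,0],[32,-39.4,0],[32,-39.4,0],[32,-39.4,0],[32,-39.4,0],[32,-39.4,0],[32,-39.4,0],[32,-39.4,0],[32,-39.4,0],[33,-39.5,0]], "rotation": [[-0.0591,-0.0293,-0.1325],[-0.0591,-0.0293,-0.1325],[-0.0591,-0.0293,-0.1325],[-0.0591,-0.0293,-0.1325],[-0.0591,-0.0293,-0.1325],[-0.0591,-0.0293,-0.1325],[-0.0591,-0.0293,-0.1325],[-0.0591,-0.0293,-0.1325],[-0.0591,-0.0293,-0.1325],[-0.0591,-0.0293,-0.1325]], "hand": [0.5,0.5,0,0,0,0,0,0,0,0], "newtons": 10}}

```text
clock: 1.35
eef_pos: [549.4, 105.3, 205.2]
eef_rot: [3.139, 0.612, 1.339]
wrist_force: [-0.1, 0.7, -0.6]
finger_gap: 0.7
finger_force: 0.0
```

>>> {"fn": "move_arm", "kwargs": {"dp": [[0,0,0],[0,0,0]], "rotation": [[0,0,0],[0,0,0]], "hand": [0,0]}}

```text
clock: 1.6
eef_pos: [548.4, 106.8, 205.0]
eef_rot: [-3.141, 0.61, 1.345]
wrist_force: [-1.1, -0.1, 0.1]
finger_gap: 0.6
finger_force: 0.0
```

Run:
```python
from h import *
from cell import manip
st=manip.read_state();ax=np.array([np.sin(TH),0,-np.cos(TH)]);s=np.array([-180.7,0,62.8])
print(*go(st,s-70*ax),st["finger_gap"],st["joints"].round(2),st["wrist_force"])
```

```text
[  0.3  -0.4 -84.9] [-0.0005 -0.0001 -0.0012] 0.6043600394953406 [ 0.36  0.54  1.31 -0.5   1.66  0.63] [-1.14048091 -0.10281544  0.13037107]
```

>>> {"fn": "move_arm", "kwargs": {"dp": [[1,0,-28],[0,0,-28],[0,0,-29],[-1.3,-5.6,-8.2],[-1.3,-5.6,-8.2],[-1.3,-5.6,-8.2],[-1.3,-5.6,-8.2],[-1.3,-5.6,-8.2],[-1.3,-5.6,-8.2],[-1.3,-5.6,-8.2]], "rotation": [[0,0,0],[0,0,0],[0,0,0],[0,0,0],[0,0,0],[0,0,0],[0,0,0],[0,0,0],[0,0,0],[0,0,0]], "hand": [0,0,0,0,0,0,0,0,0,0]}}

```text
clock: 2.85
eef_pos: [540.5, 67.0, 62.5]
eef_rot: [3.14, 0.61, 1.344]
wrist_force: [0.2, 0.3, 0.2]
finger_gap: 0.5
finger_force: 0.0
```

Run:
```python
from h import *
from cell import manip,camera
st=manip.read_state();print(W2K(st["eef_pos"]),st["wrist_force"])
ims=[]
for n,(x,y) in(("scene",(225,140)),("top",(200,150))):
    c=camera(n);ims.append(cv2.resize(c["image"][y:y+110,x:x+100,::-1],None,fx=4,fy=4,interpolation=cv2.INTER_CUBIC))
cv2.imwrite("pics/ins.png",np.hstack(ims))
```

```text
[-180.61166694    0.95224952   62.52710961] [0.2454874  0.32125433 0.17912551]
```

View pics/ins.png

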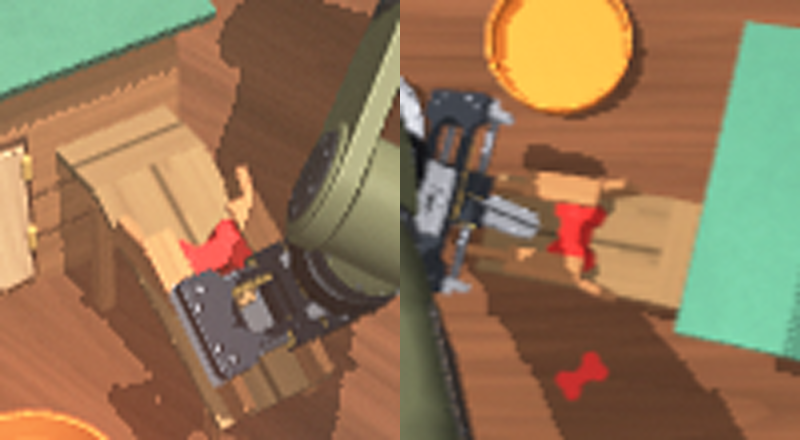

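The left half shows the shut fingers between the side walls, below the bone. The right half shows the fingertip at about (532,226) and the bone at about (578,235). I'll check that offset against the calibration.

Run:
```python
from h import *
from cell import manip
t=load("top");st=manip.read_state();p=st["eef_pos"];R=Ro.from_euler("xyz",st["eef_rot"]).as_matrix()
f=lambda X:((proj(t,X)-[200,150]+.4)*4+[400,0]).round()
print("tip corners",f([p+R@[a,b,c] for a,b,c in((0,0,0),(0,0,-30),(-8,-12.5,0),(-8,12.5,0),(8,-12.5,0),(8,12.5,0))]).tolist())
print("seam",f(K2W([(-70,0,116.3),(-130,0,81.7),(-175,0,55.7)],*kv)).tolist())
```

```text
tip corners [[531.0, 226.0], [511.0, 218.0], [534.0, 240.0], [541.0, 214.0], [521.0, 237.0], [528.0, 212.0]]
seam [[646.0, 247.0], [582.0, 236.0], [537.0, 228.0]]
```

Run:
```python
from h import *
t=load("top")
f=lambda X:((proj(t,K2W(X,*kv))-[160,145]+.4)*4).round()
n=np.array([-15,0,26])
for y in(24,-24):
  print([f([np.array([x,y,125+(x+55)*.577])+n*k])[0].tolist() for k in(1,1.17) for x in(-105,-175)])
  print([f([np.array([x,y,125+(x+55)*.577])+[0,0,30*1.155]])[0].tolist() for x in(-105,-175)])
print(f([(-225,48,27),(-225,-48,27),(-225,37,27),(-225,-37,27)]))
im=t["image"][190:225,215:262];cv2.imwrite("pics/z.png",cv2.resize(im[...,::-1],None,fx=14,fy=14,interpolation=cv2.INTER_NEAREST))
```

```text
[[358.0, 228.0], [286.0, 216.0], [355.0, 226.0], [283.0, 215.0]]
[[374.0, 230.0], [301.0, 219.0]]
[[345.0, 279.0], [273.0, 266.0], [342.0, 278.0], [270.0, 265.0]]
[[361.0, 282.0], [288.0, 269.0]]
[[261. 193.]
 [236. 288.]
 [258. 204.]
 [239. 277.]]
```

View pics/z.png

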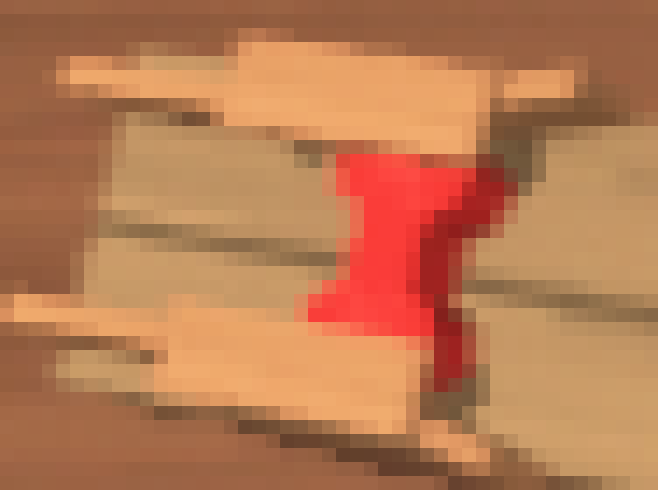

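The lip edges and floor corners match the predicted kennel pose to about 1 mm. The bone's notch is clear in the gap, so I start pushing.

>>> {"fn": "move_arm", "kwargs": {"dp": [[-1.6,-6.7,4],[-1.6,-6.7,4],[-1.6,-6.8,4],[-1,-4.2,2.5],[-1,-4.2,2.5],[-1,-4.2,2.5],[-1,-4.2,2.5],[-1,-4.2,2.5],[-1,-4.2,2.5],[-1,-4.2,2.5]], "rotation": [[0,0,0],[0,0,0],[0,0,0],[0,0,0],[0,0,0],[0,0,0],[0,0,0],[0,0,0],[0,0,0],[0,0,0]], "hand": [0,0,0,0,0,0,0,0,0,0]}}

```text
clock: 4.2
eef_pos: [528.7, 17.5, 92.7]
eef_rot: [3.141, 0.611, 1.344]
wrist_force: [0.6, -0.1, -0.8]
finger_gap: 0.8
finger_force: 0.3
```

```bash
cat > look.py <<'E'
from h import *
from cell import manip,camera
import sys
st=manip.read_state();print("tcp K",W2K(st["eef_pos"]).round(1),"F",st["wrist_force"].round(1),st["finger_gap"].round(1),"%.2f"%st["clock"])
ims=[]
for n,(x,y) in(("scene",(225,140)),("top",(200,150))):
    c=camera(n);ims.append(cv2.resize(c["image"][y:y+110,x:x+100,::-1],None,fx=4,fy=4,interpolation=cv2.INTER_CUBIC))
    h=cv2.cvtColor(c["image"],cv2.COLOR_RGB2HSV);m=((h[...,0]<5)|(h[...,0]>175))&(h[...,1]>180)
    for b in blobs(m,8):
        if 190<b[1][0]<300 and 130<b[1][1]<290:print(n,b[:3],"K at z137",W2K(ray(c,b[1],140)).round(1))
cv2.imwrite(f"pics/{sys.argv[1]}.png",np.hstack(ims))
E
python3 look.py p1
```

```text
Traceback (most recent call last):
  File "look.py", line 4, in <module>
    st=manip.read_state();print("tcp K",W2K(st["eef_pos"]).round(1),"F",st["wrist_force"].round(1),st["finger_gap"].round(1),"%.2f"%st["clock"])
                                                                                                   ^^^^^^^^^^^^^^^^^^^^^^
AttributeError: 'float' object has no attribute 'round'
```

>>> {"fn": "move_arm", "kwargs": {"dp": [[-1,-4.2,2.5],[-1,-4.2,2.5],[-1,-4.2,2.5],[-1,-4.2,2.5],[-1,-4.2,2.5],[-1,-4.2,2.5],[-1,-4.2,2.5],[-1,-4.2,2.5]], "rotation": [[0,0,0],[0,0,0],[0,0,0],[0,0,0],[0,0,0],[0,0,0],[0,0,0],[0,0,0]], "hand": [0,0,0,0,0,0,0,0]}}

```text
clock: 5.2
eef_pos: [520.7, -16.1, 112.7]
eef_rot: [3.14, 0.611, 1.344]
wrist_force: [0.3, 0.1, 0.1]
finger_gap: 0.4
finger_force: 0.3
```

```bash
sed -i 's/st\["finger_gap"\].round(1)/round(st["finger_gap"],1)/' look.py; python3 look.py p1
```

```text
tcp K [-95.2   0.4 112.7] F [0.3 0.1 0.1] 0.4 5.20
scene (np.int32(17), [268.9, 181.7], [267, 179, 5, 6]) K at z137 [-83.1  -5.7 140. ]
top (np.int32(173), [259.2, 210.7], [252, 202, 15, 19]) K at z137 [-76.4  -2.  140. ]
top (np.int32(15), [248.9, 240.6], [246, 238, 6, 7]) K at z137 [ -86.6 -112.7  140. ]
top (np.int32(11), [244.7, 246.5], [242, 244, 7, 6]) K at z137 [ -95.9 -136.   140. ]
```

View pics/p1.png

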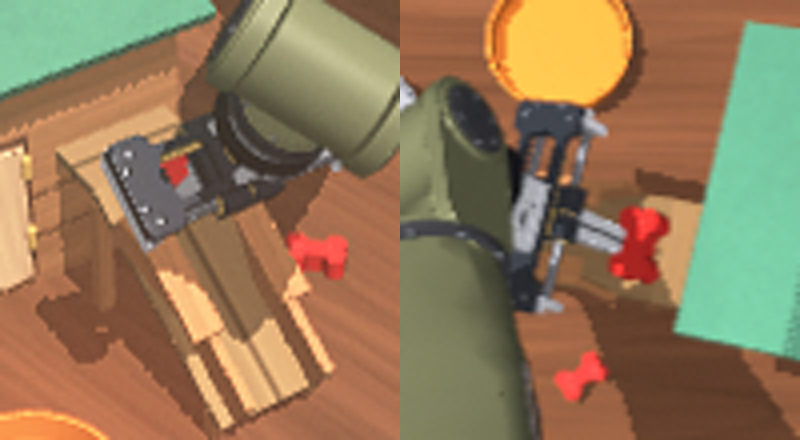

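The bone is at (638,245) in the right half, square to the fingers and moving onto the crest. I carry on up the slope.

>>> {"fn": "move_arm", "kwargs": {"dp": [[-1,-4.2,2.5],[-1,-4.2,2.5],[-1,-4.2,2.5],[-1,-4.2,2.5],[-1,-4.2,2.5],[-1,-4.2,2.5],[-1,-4.2,2.5],[-1,-4.2,2.5]], "rotation": [[0,0,0],[0,0,0],[0,0,0],[0,0,0],[0,0,0],[0,0,0],[0,0,0],[0,0,0]], "hand": [0,0,0,0,0,0,0,0]}}

```text
clock: 6.3
eef_pos: [512.7, -49.8, 132.7]
eef_rot: [3.141, 0.611, 1.344]
wrist_force: [0.4, 0.7, 0.2]
finger_gap: 0.6
finger_force: 0.1
```

>>> {"fn": "move_arm", "kwargs": {"dp": [[-0.9,-3.9,0],[-0.7,-2.9,0],[0,0,0]], "rotation": [[0,0,0],[0,0,0],[0,0,0]], "hand": [0,0,0]}}

```text
clock: 6.68
eef_pos: [511.1, -56.4, 132.5]
eef_rot: [3.141, 0.611, 1.344]
wrist_force: [-0.3, -0.3, -0.4]
finger_gap: 0.7
finger_force: 0.0
```

```bash
python3 look.py p2
```

```text
tcp K [-53.7   0.  132.5] F [-0.3 -0.3 -0.4] 0.7 6.67
top (np.int32(93), [268.7, 212.9], [264, 204, 10, 18]) K at z137 [-42.   -1.6 140. ]
top (np.int32(17), [248.7, 240.6], [246, 238, 6, 7]) K at z137 [ -87.3 -112.9  140. ]
top (np.int32(10), [245.0, 246.2], [243, 244, 6, 6]) K at z137 [ -95.1 -134.8  140. ]
```

View pics/p2.png

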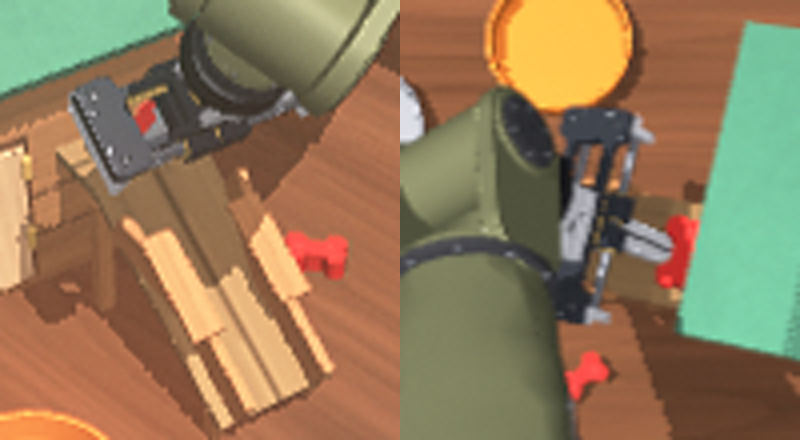

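The bone is now on the sill, partly hidden by the eave at (680,250) in the right half. I push the last stretch in small steps.

>>> {"fn": "move_arm", "kwargs": {"dp": [[-0.5,-1.9,0],[-0.5,-1.9,0],[-0.5,-1.9,0],[-0.5,-1.9,0],[-0.2,-1,0],[-0.2,-1,0],[0,0,0]], "rotation": [[0,0,0],[0,0,0],[0,0,0],[0,0,0],[0,0,0],[0,0,0],[0,0,0]], "hand": [0,0,0,0,0,0,0]}}

```text
clock: 7.65
eef_pos: [508.8, -65.9, 132.6]
eef_rot: [3.14, 0.61, 1.344]
wrist_force: [-0.3, -0.1, -0.0]
finger_gap: 0.6
finger_force: 0.0
```

>>> {"fn": "move_arm", "kwargs": {"dp": [[-0.2,-1,0],[0,0,0]], "rotation": [[0,0,0],[0,0,0]], "hand": [0,0]}}

```text
clock: 7.9
eef_pos: [508.6, -66.9, 132.5]
eef_rot: [3.14, 0.61, 1.344]
wrist_force: [0.6, 0.2, -0.6]
finger_gap: 0.1
finger_force: 0.1
```

>>> {"fn": "move_arm", "kwargs": {"dp": [[-0.2,-1,0],[-0.2,-1,0],[0,0,0]], "rotation": [[0,0,0],[0,0,0],[0,0,0]], "hand": [0,0,0]}}

```text
clock: 8.28
eef_pos: [508.2, -68.9, 132.6]
eef_rot: [3.14, 0.611, 1.344]
wrist_force: [0.3, 0.3, 0.5]
finger_gap: 0.8
finger_force: 0.0
```

>>> {"fn": "move_arm", "kwargs": {"dp": [[-0.2,-1,0],[0,0,0]], "rotation": [[0,0,0],[0,0,0]], "hand": [0,0]}}

```text
clock: 8.52
eef_pos: [508.0, -69.9, 132.5]
eef_rot: [3.14, 0.611, 1.344]
wrist_force: [0.5, -0.4, -0.0]
finger_gap: 0.7
finger_force: 0.1
```

>>> {"fn": "move_arm", "kwargs": {"dp": [[-0.2,-1,0],[-0.2,-1,0],[0,0,0]], "rotation": [[0,0,0],[0,0,0],[0,0,0]], "hand": [0,0,0]}}

```text
clock: 8.9
eef_pos: [507.6, -71.9, 132.6]
eef_rot: [3.14, 0.61, 1.344]
wrist_force: [0.0, 0.4, 0.5]
finger_gap: 0.7
finger_force: 0.2
```

>>> {"fn": "move_arm", "kwargs": {"dp": [[-0.2,-1,0],[0,0,0]], "rotation": [[0,0,0],[0,0,0]], "hand": [0,0]}}

```text
clock: 9.15
eef_pos: [507.6, -72.6, 132.6]
eef_rot: [3.14, 0.61, 1.344]
wrist_force: [2.6, 3.1, -0.8]
finger_gap: 0.2
finger_force: 1.8
```

```bash
python3 look.py p3
```

```text
tcp K [-37.2   0.3 132.6] F [ 2.6  3.1 -0.8] 0.2 9.15
top (np.int32(9), [272.1, 207.0], [271, 205, 3, 5]) K at z137 [-35.1  21.7 140. ]
top (np.int32(9), [269.6, 219.2], [269, 217, 2, 5]) K at z137 [-33.7 -22.6 140. ]
top (np.int32(16), [248.9, 240.8], [246, 238, 6, 7]) K at z137 [ -86.4 -113.4  140. ]
```

View pics/p3.png

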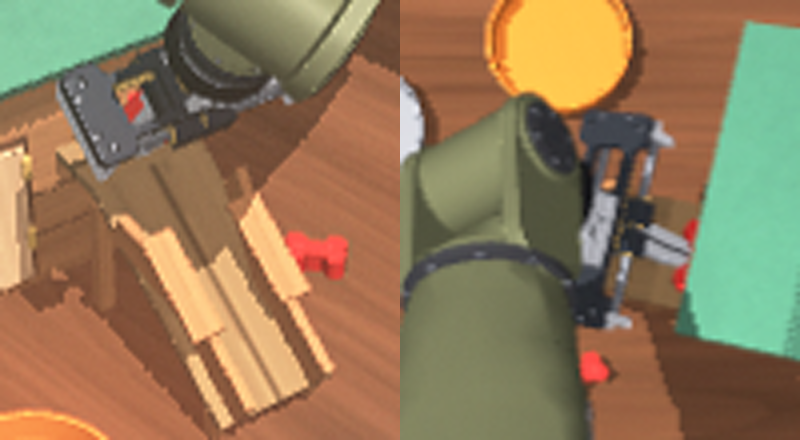

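The fingers meet resistance of about 4 N. Two lobe tips show at kennel y +22 and -22, so the bone is centred and flat against the wall. Next I back off, open and come in for the grasp.

>>> {"fn": "move_arm", "kwargs": {"dp": [[2.2,9.7,0],[2.2,9.7,4],[2.2,9.7,8],[0,0,8],[0,0,0],[0,0,0],[0,0,0]], "rotation": [[0,0,0],[0,0,0],[0,0,0],[0,0,0],[0,0,0],[0,0,0],[0,0,0]], "hand": [0,0,0,1,1,1,1]}}

```text
clock: 10.12
eef_pos: [513.8, -44.0, 152.3]
eef_rot: [3.141, 0.611, 1.344]
wrist_force: [-0.3, 0.3, -0.4]
finger_gap: 36.9
finger_force: 0.0
```

Run:
```python
from h import *
from cell import manip
st=manip.read_state();print(st["finger_gap"],W2K(st["eef_pos"]),*go(st,(-16,-.5,131.5)),*go(st,(-16,-.5,152)),*go(st,(-20,-.5,152)))
```

```text
36.89311805395412 [-6.65203377e+01 -9.52303515e-02  1.52339351e+02] [-11.8 -49.1 -20.8] [-0.0001  0.0005 -0.0001] [-11.8 -49.1  -0.3] [-0.0001  0.0005 -0.0001] [-10.9 -45.2  -0.3] [-0.0001  0.0005 -0.0001]
```

>>> {"fn": "move_arm", "kwargs": {"dp": [[0,0,0],[0,0,0],[0,0,0],[-2.5,-10.7,0],[-2.5,-10.8,0],[0,0,0]], "rotation": [[0,0,0],[0,0,0],[0,0,0],[0,0,0],[0,0,0],[0,0,0]], "hand": [1,1,1,1,1,1]}}

```text
clock: 10.88
eef_pos: [508.7, -66.2, 152.6]
eef_rot: [3.14, 0.611, 1.343]
wrist_force: [0.1, 0.1, -0.0]
finger_gap: 93.7
finger_force: 0.0
```

>>> {"fn": "move_arm", "kwargs": {"dp": [[-1.7,-6.9,-5.2],[-1.7,-6.9,-5.2],[-1.7,-6.9,-5.2],[-1.7,-6.9,-5.2],[0,0,0]], "rotation": [[0,0,0],[0,0,0],[0,0,0],[0,0,0],[0,0,0]], "hand": [1,1,1,1,1]}}

```text
clock: 11.5
eef_pos: [501.8, -93.3, 131.3]
eef_rot: [3.141, 0.611, 1.344]
wrist_force: [-0.4, 0.1, 0.1]
finger_gap: 94.2
finger_force: 0.0
```

>>> {"fn": "move_arm", "kwargs": {"dp": [[0,0,0],[0,0,0],[0,0,0],[0,0,0],[0,0,0],[0,0,0],[0,0,0]], "rotation": [[0,0,0],[0,0,0],[0,0,0],[0,0,0],[0,0,0],[0,0,0],[0,0,0]], "hand": [0.6,0.6,0.6,0.6,0.6,0.6,0.6], "newtons": 15}}

```text
clock: 12.38
eef_pos: [502.3, -92.8, 131.8]
eef_rot: [3.14, 0.61, 1.344]
wrist_force: [0.5, 1.0, 1.2]
finger_gap: 63.5
finger_force: 15.0
```

>>> {"fn": "move_arm", "kwargs": {"dp": [[0,0,0],[0.2,1,2],[0.5,2,3],[1.1,5,5],[2.2,9.7,6],[3.4,14.6,8],[3.4,14.6,10],[3.4,14.6,10]], "rotation": [[0,0,0],[0,0,0],[0,0,0],[0,0,0],[0,0,0],[0,0,0],[0,0,0],[0,0,0]], "hand": [0.5,0.5,0.5,0.5,0.5,0.5,0.5,0.5], "newtons": 25}}

```text
clock: 13.38
eef_pos: [516.7, -30.1, 176.6]
eef_rot: [3.14, 0.61, 1.344]
wrist_force: [-0.4, -0.3, -0.8]
finger_gap: 63.4
finger_force: 25.0
```

```bash
python3 look.py p4
```

```text
tcp K [-80.7  -0.4 176.6] F [-0.4 -0.3 -0.8] 63.4 13.38
top (np.int32(155), [256.7, 207.9], [250, 199, 15, 19]) K at z137 [-87.4   5.6 140. ]
top (np.int32(17), [248.7, 240.6], [246, 238, 6, 7]) K at z137 [ -87.3 -112.9  140. ]
top (np.int32(11), [244.9, 246.4], [242, 244, 7, 6]) K at z137 [ -95.3 -135.5  140. ]
```

View pics/p4.png

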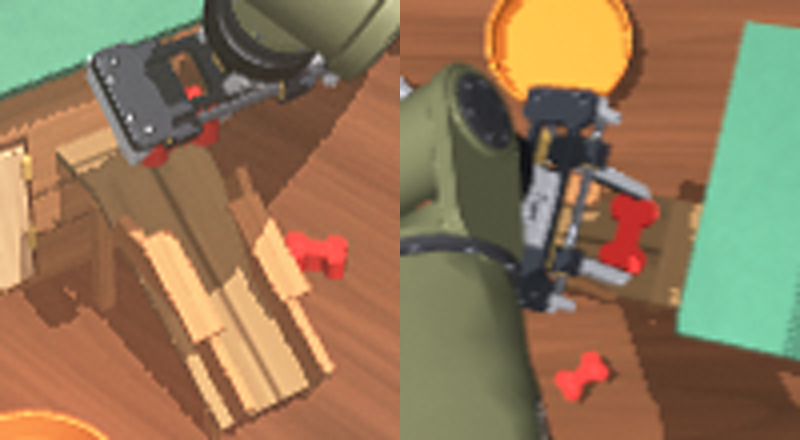

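The bone is held level between the fingertips, at about (632,235) in the right half, well clear of the sill. I carry it over the grey bowl.

>>> {"fn": "move_arm", "kwargs": {"dp": [[8,18,0],[15,34.4,0],[15,34.4,0],[15,34.4,0],[15,34.4,0],[15,34.4,0],[15,34.4,0],[14,32,0],[8.3,18.6,0],[0,0,0]], "rotation": [[0,0,0],[0,0,0],[0,0,0],[0,0,0],[0,0,0],[0,0,0],[0,0,0],[0,0,0],[0,0,0],[0,0,0]], "hand": [0.5,0.5,0.5,0.5,0.5,0.5,0.5,0.5,0.5,0.5]}}

```text
clock: 14.72
eef_pos: [636.5, 245.0, 174.1]
eef_rot: [-3.141, 0.611, 1.346]
wrist_force: [-0.7, -0.6, -1.0]
finger_gap: 63.3
finger_force: 25.0
```

Run:
```python
from h import *
from cell import manip,camera
st=manip.read_state();print(st["eef_pos"],st["eef_rot"],st["joints"].round(2),st["finger_gap"])
c=camera("top");cv2.imwrite("pics/b.png",cv2.resize(c["image"][130:260,130:280,::-1],None,fx=4,fy=4,interpolation=cv2.INTER_CUBIC))
h=cv2.cvtColor(c["image"],cv2.COLOR_RGB2HSV);m=((h[...,0]<5)|(h[...,0]>175))&(h[...,1]>180)
for b in blobs(m,8):
    if 140<b[1][0]<300 and 130<b[1][1]<290:print(b[:3],ray(c,b[1],190).round(1))
```

```text
[636.48203206 245.0083418  174.08008149] [-3.14118262  0.61145382  1.34596512] [ 0.49  0.92  0.75 -0.47  1.87  0.66] 63.329557329801915
(np.int32(146), [178.1, 172.5], [171, 164, 15, 19]) [637.3 248.8 190. ]
(np.int32(73), [245.0, 243.4], [239, 238, 13, 12]) [397.3  13.  190. ]
```

>>> {"fn": "move_arm", "kwargs": {"dp": [[0,0,-15],[0,0,-25],[0,0,-25],[0,0,-25],[0,0,-25],[0,0,-15],[0,0,-10],[0,0,-6],[0,0,0]], "rotation": [[0,0,0],[0,0,0],[0,0,0],[0,0,0],[0,0,0],[0,0,0],[0,0,0],[0,0,0],[0,0,0]], "hand": [0.5,0.5,0.5,0.5,0.5,0.5,0.5,0.5,0.5]}}

```text
clock: 15.9
eef_pos: [636.7, 243.7, 29.8]
eef_rot: [3.14, 0.61, 1.344]
wrist_force: [-0.5, -1.0, -1.7]
finger_gap: 63.6
finger_force: 25.0
```

Run:
```python
from h import *
from cell import manip,camera
st=manip.read_state();print(st["eef_pos"],st["eef_rot"],st["wrist_force"],st["finger_gap"])
c=camera("top");cv2.imwrite("pics/b2.png",cv2.resize(c["image"][130:260,130:280,::-1],None,fx=4,fy=4,interpolation=cv2.INTER_CUBIC))
h=cv2.cvtColor(c["image"],cv2.COLOR_RGB2HSV);m=((h[...,0]<5)|(h[...,0]>175))&(h[...,1]>180)
for b in blobs(m,8):
    if 140<b[1][0]<300 and 130<b[1][1]<290:print(b[:3],ray(c,b[1],45).round(1))
```

```text
[636.71348212 243.68953652  29.77646862] [3.14040499 0.6104462  1.34378303] [-0.50888435 -1.02663362 -1.74770473] 63.64578908456084
(np.int32(103), [186.5, 180.6], [181, 173, 12, 17]) [639.2 247.8  45. ]
(np.int32(63), [244.4, 243.7], [239, 238, 13, 12]) [400.1  19.2  45. ]
```

View pics/b2.png

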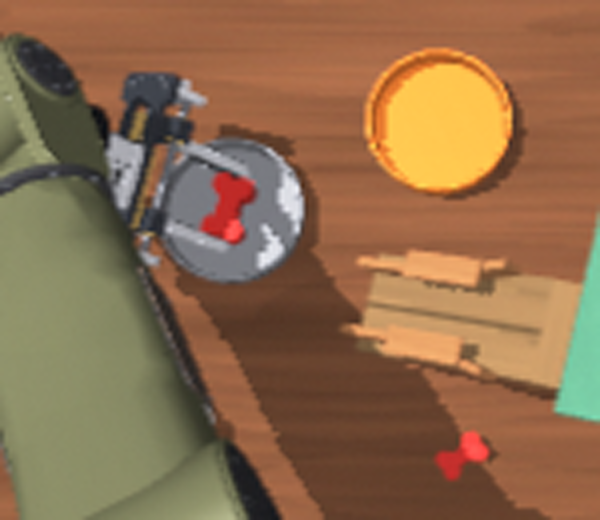

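The bone is centred over the grey bowl at (229,208), and the fingers are inside the rim. I lower it gently.

>>> {"fn": "move_arm", "kwargs": {"dp": [[0,0,-4],[0,0,-4],[0,0,-3],[0,0,-2],[0,0,-2],[0,0,0]], "rotation": [[0,0,0],[0,0,0],[0,0,0],[0,0,0],[0,0,0],[0,0,0]], "hand": [0.5,0.5,0.5,0.5,0.5,0.5]}}

```text
clock: 16.7
eef_pos: [636.6, 243.6, 14.6]
eef_rot: [3.141, 0.611, 1.344]
wrist_force: [-0.0, -0.7, -0.1]
finger_gap: 63.3
finger_force: 25.0
```

>>> {"fn": "move_arm", "kwargs": {"dp": [[0,0,-1],[0,0,-1],[0,0,0]], "rotation": [[0,0,0],[0,0,0],[0,0,0]], "hand": [0.5,0.5,0.5]}}

```text
clock: 17.08
eef_pos: [636.6, 243.6, 12.6]
eef_rot: [3.141, 0.611, 1.344]
wrist_force: [0.0, -1.1, -0.0]
finger_gap: 63.6
finger_force: 25.0
```

>>> {"fn": "move_arm", "kwargs": {"dp": [[0,0,-0.6],[0,0,0],[0,0,0],[0,0,0],[0,0,0],[0,0,0]], "rotation": [[0,0,0],[0,0,0],[0,0,0],[0,0,0],[0,0,0],[0,0,0]], "hand": [0.5,0.72,0.8,0.84,0.84,0.84]}}

```text
clock: 17.82
eef_pos: [636.7, 243.7, 12.2]
eef_rot: [3.14, 0.61, 1.344]
wrist_force: [-0.5, 0.3, 0.1]
finger_gap: 79.0
finger_force: 0.0
```

>>> {"fn": "move_arm", "kwargs": {"dp": [[0.7,2.8,4],[1.3,5.6,8.2],[2.6,11.2,16.4],[2.6,11.2,16.4],[2.6,11.2,16.4],[0,0,25],[0,0,25],[0,0,0]], "rotation": [[0,0,0],[0,0,0],[0,0,0],[0,0,0],[0,0,0],[0,0,0],[0,0,0],[0,0,0]], "hand": [0.84,0.84,0.84,0.84,0.84,0.84,0.84,0.84]}}

```text
clock: 18.82
eef_pos: [647.3, 285.7, 126.9]
eef_rot: [3.136, 0.607, 1.341]
wrist_force: [-0.3, 0.4, 0.4]
finger_gap: 78.9
finger_force: 0.0
```

Run:
```python
from h import *
from cell import manip,camera
st=manip.read_state();print(st["eef_pos"],st["wrist_force"],st["finger_gap"])
c=camera("top");cv2.imwrite("pics/b3.png",cv2.resize(c["image"][130:260,120:270,::-1],None,fx=4,fy=4,interpolation=cv2.INTER_CUBIC))
h=cv2.cvtColor(c["image"],cv2.COLOR_RGB2HSV);m=((h[...,0]<5)|(h[...,0]>175))&(h[...,1]>180)
for b in blobs(m,8):
    if 140<b[1][0]<300 and 130<b[1][1]<290:print(b[:3],ray(c,b[1],20).round(1))
```

```text
[647.27791402 285.69590706 126.88078871] [-0.31339059  0.40722822  0.37676846] 78.9483600727107
(np.int32(112), [187.6, 182.7], [182, 175, 12, 17]) [636.  248.2  20. ]
(np.int32(57), [244.3, 243.9], [239, 238, 13, 12]) [400.   20.3  20. ]
```

View pics/b3.png

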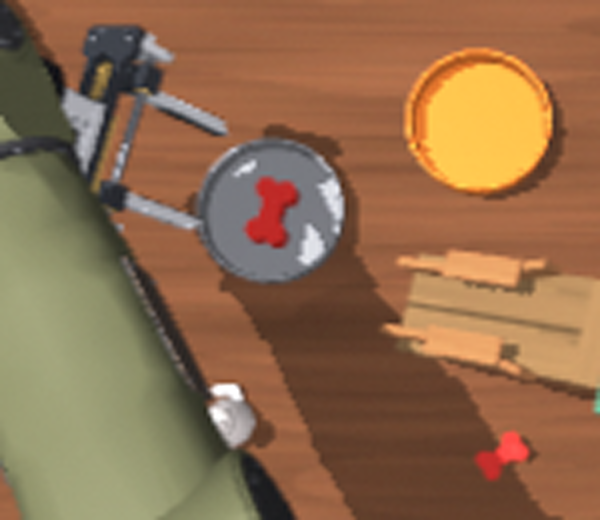

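The bone lies at (271,212), central in the upright bowl at (272,210). The gripper is clear and the cat is still standing.

```bash
python3 -c "
from cell import manip
print(manip.sign_off())"
```

```text
the job is handed in; nothing more can be done
None
```

I pushed the bone up the slide to the wall, lifted it out and laid it centrally in the upright grey bowl, then handed the job in at about 19 s; no verdict came back, and I did not re-measure the cat, chair and trowel at the end.

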